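Spin the specimen carousel and brake it on the index mark

TASK

Check that the specimen carousel runs freely and index it: with a fingertip, flick the wheel (its posts are there to be pushed) so that it spins by itself, untouched, and the red mark runs past the green plate at least once; then, while it still turns, press a fingertip on the black rim to brake it so that it stops with the middle of the red mark opposite the green plate. Brake it in one go: do not halt it elsewhere or let it run down and then move it again, do not grip a post, and leave the other things where they stand. The program finishes while holding: keep the fingertip pressed lightly on the rim, the wheel still.

Things in the scene. Friction and masses are not known exactly. Their poses are not given: they have to be found in the camera images.
- carousel: specimen carousel, fixed to the table: round white base, 216 mm diameter, 42 mm high, under a free-turning wheel of 230 mm diameter whose top face is 60 mm above the table; a green index plate stands beside the rim on the carousel's own -x side, up to 145 mm from the axis and 56 mm above the table. Origin: on the table, on the wheel's axis; z up
- index (a point): middle of the inner edge of the green index plate, 119 mm from the axis, 56 mm above the table. The plate is 44 mm wide along the rim
- wheel (a joint): wheel angle (rad): 0, or any whole number of turns (6.283), with the red mark at the middle of the green plate; grows counter-clockwise seen from above and counts on over several turns. Starts between 1.0 and 5.3; may be turned either way. Nearly free bearing: from 3 rad/s it slows to 1 rad/s in about 7 s and comes to rest by itself some 10 to 15 s later. Wheel 0.36 to 0.56 kg
- wheel_center (a point): point on the wheel's axis at the height of its top face, 60 mm above the table. The spindle is sprung: under a downward press of 1 to 4 N on the wheel it begins to sink, about 2 N more per mm, by at most 6 mm. Within 80 mm of the axis the wheel is silver with flat plastic specimens up to 3 mm high and a 22 mm hub, 10 mm high
- mark (a point): outer end of the red mark, at the edge of the wheel's top face, 115 mm from the axis. The mark is a flat red bar, 13 mm wide, 32 mm long, lying radially across the black rim. The rim, for braking, is the flat matt rubber band of the top face from 80 to 115 mm from the axis; a fingertip pressed on it stops the wheel almost at once
- post0 (a point): top centre of a steel post standing on the wheel, 12 mm diameter, 30 mm high (from 60 to 90 mm above the table), 50 mm from the axis; three posts, 120 degrees apart, to push on; the red mark lies midway between two of them in angle
- post1 (a point): the same for another steel post standing on the wheel, 12 mm diameter, 30 mm high (from 60 to 90 mm above the table), 50 mm from the axis; three posts, 120 degrees apart, to push on; the red mark lies midway between two of them in angle
- post2 (a point): the same for another steel post standing on the wheel, 12 mm diameter, 30 mm high (from 60 to 90 mm above the table), 50 mm from the axis; three posts, 120 degrees apart, to push on; the red mark lies midway between two of them in angle
- amber_bottle: bystander: amber screw-cap bottle, 48 mm diameter, 95 mm tall; origin at the centre of its underside
- beaker: bystander: open glass beaker, 54 mm diameter, 70 mm tall; origin at the centre of its underside
- sample_jar: bystander: white jar, 52 mm diameter, 55 mm tall; origin at the centre of its underside
- screwdriver: bystander: screwdriver lying flat, 160 mm long; origin at the middle of its underside
- coupon_block: bystander: blue plastic block 50 x 35 x 25 mm; origin at the centre of its underside
- steel_cup: bystander: open steel cup, 70 mm diameter, 60 mm tall; origin at the centre of its underside

How it is judged:
By the outcome, as a careful person would: the job done as asked, in the order asked, and still so for the second after the job is handed in, while the arm keeps its last pose, push and grip.
It also fails if it takes over 56 s, if anything falls off the work surface, if the arm or the gripper's body presses on something with over 40 N, if the wrist force passes 120 N, or if a joint passes its speed limit or range.

ROBOT

A 6-joint arm with a two-finger parallel gripper is mounted at the origin on the work surface. World frame = base frame: x ahead of the robot, y to its left, z up, the work surface at z = 0. Lengths are in m, angles in rad, forces in N, time in s.
With the tool pointing down it reaches from about 0.275 to 0.825 m from the base axis. Payload 4.9 kg.
Tool frame: the origin (TCP) lies on the centre line of the jaws, within the pads' length; the fingertips stand 17 mm ahead of it and the grasp point (between the pads) lies 2 mm behind it (tip_reach is the distance from the TCP to the fingertips, in m); z points along the fingers, y is the line along which they close (so a half turn about z gives the same grasp; the last joint's range is limited). The gripper opens to 85 mm and grips with 20 to 120 N. Pads are 22 mm wide; open, the fingers measure 114 mm over their backs; the gripper's body (76 mm by 85 mm) begins 54 mm behind the grasp point. The pads swing forward as they close: fully open they stand 13 mm farther back than shut.
Start: joints at [1.144, 0.326, -0.193, 1.052, 0, 1.437], TCP at [0.159, 0.527, 0.248] pointing down, gripper open.
Joint ranges: [-2.65, 2.65], [-0.97, 1.79], [-1.3, 1.35], [-1.93, 2.1], [-1.47, 1.37], [-3.14, 3.14]. Speed limits (rad/s): [2.57, 2.57, 3.14, 3.14, 3.14, 3.14].

INTERFACE

Orientations are given as [roll, pitch, yaw] about the fixed x, y, z axes, in that order (R = Rz(yaw) Ry(pitch) Rx(roll)).
In Python, from plant import get_state, grab_frame, camera_info, finish_job, tip_reach gives the robot as it stands.
- The arm moves only by the tool drive_tool, never from a script. Its argument "moves" is a list of rows, each an object with "grip": the closure, from 0 (fully open) to 1 (shut); "slide": the shift along the world's x, y, z in cm, a list of three; "turn": the turn about the world's z in rad. In form: [{"grip": grip, "slide": [dx, dy, dz], "turn": turn}, ...]. A call has 1 to 12 rows; each row shifts and turns the commanded pose from where the row before left it; what a row does not reach is not made up. A row lasts 1/12 s, in which the tool goes at most 41.7 mm and 7.16 degrees, less where a joint would pass 70% of its speed; a pose out of reach is approached as far as the arm can. A call is refused whole if a number of a shift passes 4.17 or a number of a turn 0.125, either way. A call with a gripper value outside its range is refused whole. The fingers move at their own pace and stop on an object; "squeeze" is the grip in N (left out, the last holds). Time passes only in rows, so rows that do not move let the fingers close. It gives the time, the measured TCP pose, the force, the opening and the grip force at its end, in the units of the state.
- get_state(): the state, without advancing time (a new reading comes with each control period).
- grab_frame(name): name is "scene" or "top"; returns the picture (480x640x3 uint8, red, green, blue); there is no depth.
- camera_info(name): a dict with "fx", "fy", "cx", "cy" (pixels), "D" ([k1, k2, p1, p2, k3] as OpenCV has them; the pictures are not rectified), "R" (3x3) and "t" (3): a world point X has camera coordinates R X + t. Camera axes: x right, y down, z forward; pixel columns grow to the right and rows downward; lengths in m; the calibration is good to about 2 mm. A picture is of the moment at which its call begins. camera_info takes no time and is no camera call.
- finish_job(): hands the job in; it is judged then, once.
The state is a dict: "time": time; "qpos": joint angles; "qd": joint speeds; "effort": joint torques, N m; "tool_pos": TCP position; "eef_rot": TCP orientation; "ft_force": force on the tool from outside, world axes, zero at the start; "moment": the same for the moment, N m; "grip_width": finger opening in m; "gripper_force": force on a finger pad.
Only numpy, scipy, OpenCV 4.12 (cv2) and the standard library are available. Lean on these libraries where they do the work, as an engineer would, in place of code of your own. Each camera call takes 0.05 s, during which the arm holds its last target. There are 200 camera calls.

## Working session

There is one attempt and no reset: what is moved stays moved. The work goes in short steps, Python scripts to look and compute and a tool call to move; the robot and the scene stay as the last step left them, time stands still between calls to the robot, and variables do not carry over. Pictures are saved under pics/ and viewed, at most 10 in all, crops included, and the job is handed in when it is done.

Besides the shell and the picture viewer there is one more tool, called by a JSON object that holds its "fn" and its "kwargs". drive_tool: Moves the arm, as the interface text tells. Its arguments: {"type":"object","properties":{"moves":{"type":"array"},"squeeze":{"type":"number"}},"required":["moves"]}

```bash
mkdir -p pics
python3 - <<'E'
from plant import *
import cv2,numpy as np
s=get_state();print(s, tip_reach)
for n in("top","scene"):
    c=camera_info(n);print(n,c)
    cv2.imwrite(f"pics/{n}0.png",grab_frame(n)[:,:,::-1])
E
```

```text
{'time': 0.0, 'qpos': array([ 1.14380232e+00,  3.26991308e-01, -1.93606389e-01,  1.05202481e+00,
        2.74927336e-06,  1.43662534e+00]), 'qd': array([-0.0005586 ,  0.00048893,  0.00033211, -0.00020718, -0.00188581,
        0.00046949]), 'effort': array([ 3.43625550e-03, -4.43394184e+01,  2.62439954e+01,  1.55700854e-02,
        2.65622805e-05, -9.86580545e-06]), 'tool_pos': array([0.15849279, 0.52606621, 0.24746747]), 'eef_rot': array([-3.13978325e+00, -2.47011024e-04,  2.84876941e+00]), 'ft_force': array([ 0.56291905, -0.52362643,  0.18980242]), 'moment': array([-0.03886024, -0.0301934 ,  0.0496674 ]), 'gripper_force': 0.0, 'grip_width': 0.08550594827730774} 0.017
top {'fx': 574.3957798960612, 'fy': 574.3957798960612, 'cx': 316.99023295828505, 'cy': 237.6058108887736, 'D': array([3.60671987e-05, 0.00000000e+00, 0.00000000e+00, 0.00000000e+00,
       0.00000000e+00]), 'R': array([[-0.01358079, -0.99990425,  0.00265586],
       [-0.99330067,  0.01318617, -0.11480375],
       [ 0.11475773, -0.00419719, -0.99338464]]), 't': array([-0.02156993,  0.57302168,  1.38076674])}
scene {'fx': 475.988252310428, 'fy': 475.988252310428, 'cx': 323.60626959782, 'cy': 235.16326330397862, 'D': array([-0.04543521,  0.        ,  0.        ,  0.        ,  0.        ]), 'R': array([[ 0.30851282,  0.95116013,  0.01068919],
       [ 0.74233299, -0.23372196, -0.62794568],
       [-0.59477859,  0.20166423, -0.77818376]]), 't': array([-0.17530146, -0.3601996 ,  1.68502615])}
```

View pics/top0.png

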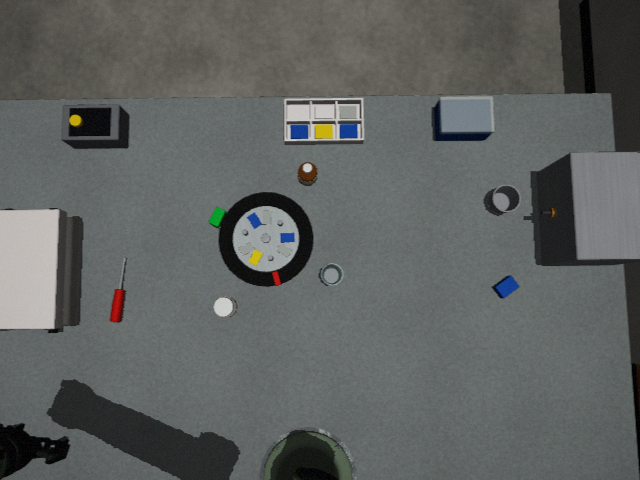

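View pics/scene0.png

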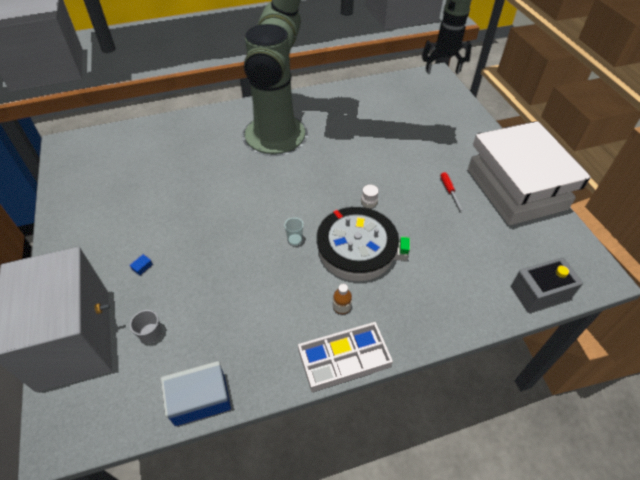

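The top view shows the wheel centre near (266,238), the green plate at (217,217), the red mark at (277,279), the beaker at (331,274) and the jar at (224,307). Next I'll locate these in world coordinates.

```bash
cat > h.py <<'E'
from plant import *
import cv2,numpy as np
def cast(cam,uv,z):
    c=camera_info(cam);K=np.array([[c['fx'],0,c['cx']],[0,c['fy'],c['cy']],[0,0,1]])
    p=cv2.undistortPoints(np.float64(uv).reshape(-1,1,2),K,c['D']).reshape(-1,2)
    R=c['R'];o=-R.T@c['t'];d=np.c_[p,np.ones(len(p))]@R
    return o+d*((z-o[2])/d[:,2])[:,None]
def px(im,m):
    return np.argwhere(m)[:,::-1]
def masks(im):
    h=cv2.cvtColor(im,cv2.COLOR_RGB2HSV).astype(int);H,S,V=h[...,0],h[...,1],h[...,2]
    return ((H<8)|(H>172))&(S>150)&(V>80), (H>50)&(H<75)&(S>150)&(V>60), V<45
E
python3 - <<'E'
from h import *
for cam in("top","scene"):
    im=cv2.imread(f"pics/{cam}0.png")[:,:,::-1].copy();r,g,b=masks(im)
    x0,y0,w=(266,238,60) if cam=="top" else (358,240,60)
    yy,xx=np.mgrid[:480,:640];near=(abs(xx-x0)<w)&(abs(yy-y0)<w)
    n,l,st,_=cv2.connectedComponentsWithStats((b&near).astype(np.uint8));k=1+np.argmax(st[1:,4])
    ct=max(cv2.findContours((l==k).astype(np.uint8),0,1)[0],key=cv2.contourArea).reshape(-1,2)
    P=cast(cam,cv2.convexHull(ct).reshape(-1,2),.06)[:,:2]
    (cx,cy),rad=cv2.minEnclosingCircle((P*1e3).astype(np.float32));e=cv2.fitEllipse((cast(cam,ct,.06)[:,:2]*1e3).astype(np.float32))
    print(cam,"rim",cx,cy,rad,e)
    print(" red",cast(cam,[px(im,r&near).mean(0)],.06),(r&near).sum())
    print(" green",cast(cam,[px(im,g&near).mean(0)],.056),(g&near).sum())
im=cv2.imread("pics/top0.png")[180:300,205:345];cv2.imwrite("pics/c0.png",cv2.resize(im,None,fx=5,fy=5,interpolation=cv2.INTER_CUBIC))
E
```

```text
top rim 569.364501953125 97.00070190429688 115.5913314819336 ((569.9437255859375, 95.6825180053711), (208.4964141845703, 211.242919921875), 179.17674255371094)
 red [[0.47363215 0.0702472  0.06      ]] 86
 green [[0.62475381 0.21349528 0.056     ]] 193
scene rim 576.348876953125 94.97679138183594 114.68180847167969 ((575.2737426757812, 94.76586151123047), (205.66490173339844, 211.4962615966797), 61.29187774658203)
 red [[0.47597102 0.0718772  0.06      ]] 46
 green [[0.63407933 0.21251109 0.056     ]] 135
```

View pics/c0.png

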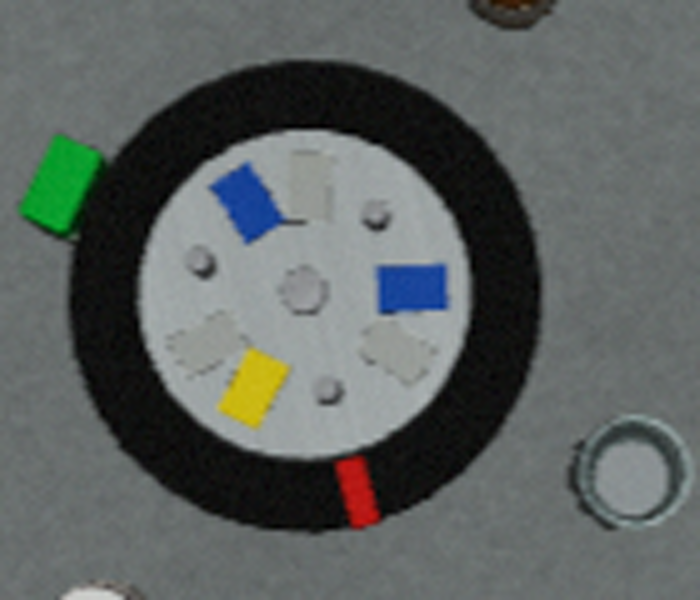

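The crop shows the posts at crop pixels (202,262), (377,214) and (328,390), the hub at (305,292) and the mark at (358,492), which is in line with one post. I'll refine the centre from the flat silver disc and the plate from its top face only.

Run:
```python
from h import *
for cam in("top","scene"):
    c=camera_info(cam);print(cam,"cam at",(-c['R'].T@c['t']).round(3))
    im=cv2.imread(f"pics/{cam}0.png")[:,:,::-1].copy();r,g,b=masks(im)
    x0,y0,w=(266,238,60) if cam=="top" else (358,240,60)
    yy,xx=np.mgrid[:480,:640];near=(abs(xx-x0)<w)&(abs(yy-y0)<w)
    n,l,st,_=cv2.connectedComponentsWithStats((b&near).astype(np.uint8));k=1+np.argmax(st[1:,4])
    cs,h=cv2.findContours((l==k).astype(np.uint8),cv2.RETR_CCOMP,1)
    hole=max([q for q,hh in zip(cs,h[0]) if hh[3]>=0],key=cv2.contourArea,default=None)
    if hole is not None:
        P=(cast(cam,hole.reshape(-1,2),.06)[:,:2]*1e3).astype(np.float32)
        e=cv2.fitEllipse(P);print(" hole",e)
        C=np.array([570.5,96.5]);q=P-C;print("hole r by 30deg",[(round(float(np.median(np.hypot(*q[(np.degrees(np.arctan2(q[:,1],q[:,0]))//30)==k].T))),1)) for k in range(-6,6) if ((np.degrees(np.arctan2(q[:,1],q[:,0]))//30)==k).any()])
    G=im[...,1][g&near];print(" green G hist",np.histogram(G,bins=8))
    t=g&near&(im[...,1]>0.8*np.percentile(G,90))
    rc=cv2.minAreaRect((cast(cam,px(im,t),.056)[:,:2]*1e3).astype(np.float32));print(" rect",rc,cast(cam,[px(im,t).mean(0)],.056),t.sum())
print(cast("top",[[205+202/5,180+262/5],[205+377/5,180+214/5],[205+328/5,180+390/5]],.09), cast("top",[[205+305/5,180+292/5]],.07))
```

```text
top cam at [ 0.41  -0.023  1.437]
 green G hist (array([  5,   4,   6,   2,   7,  17,  13, 139]), array([ 61.   ,  74.125,  87.25 , 100.375, 113.5  , 126.625, 139.75 ,
       152.875, 166.   ]))
 rect ((625.9710693359375, 214.61012268066406), (23.47330665588379, 41.951637268066406), 65.6081314086914) [[0.62596781 0.2145218  0.056     ]] 167
scene cam at [ 1.324 -0.257  1.087]
 green G hist (array([18,  4,  3,  2,  3,  3, 15, 87]), array([ 83.   ,  97.125, 111.25 , 125.375, 139.5  , 153.625, 167.75 ,
       181.875, 196.   ]))
 rect ((628.93994140625, 215.73741149902344), (22.18146514892578, 41.94490051269531), 66.18738555908203) [[0.62875241 0.21562619 0.056     ]] 105
[[0.58072802 0.13997839 0.09      ]
 [0.60254219 0.05714357 0.09      ]
 [0.51927816 0.080705   0.09      ]] [[0.56811597 0.0930627  0.07      ]]
```

{"fn": "drive_tool", "kwargs": {"moves": [{"grip": 1, "slide": [1.5, -1.5, 0], "turn": 0.1}, {"grip": 1, "slide": [2.5, -2.8, 0], "turn": 0.1}, {"grip": 1, "slide": [2.5, -2.8, 0], "turn": 0.09}, {"grip": 1, "slide": [2.5, -2.8, 0], "turn": 0}, {"grip": 1, "slide": [2.5, -2.8, 0], "turn": 0}, {"grip": 1, "slide": [2.5, -2.8, 0], "turn": 0}, {"grip": 1, "slide": [2.5, -2.8, 0], "turn": 0}, {"grip": 1, "slide": [2.5, -2.8, 0], "turn": 0}, {"grip": 1, "slide": [2.5, -2.8, 0], "turn": 0}, {"grip": 1, "slide": [2.5, -2.8, 0], "turn": 0}, {"grip": 1, "slide": [2.5, -2.8, 0], "turn": 0}, {"grip": 1, "slide": [2.5, -2.8, 0], "turn": 0}], "squeeze": 20}}

```text
time: 1.1
tool_pos: [0.4494, 0.2019, 0.2481]
eef_rot: [3.142, -0.0, 3.139]
ft_force: [1.2, 0.1, 0.1]
grip_width: 0.0002
gripper_force: 0.0
```

{"fn": "drive_tool", "kwargs": {"moves": [{"grip": 1, "slide": [2.3, -2.5, 0], "turn": 0}, {"grip": 1, "slide": [2.3, -2.5, 0], "turn": 0}, {"grip": 1, "slide": [2.2, -2.4, 0], "turn": 0}, {"grip": 1, "slide": [0, 0, -3.0], "turn": 0}, {"grip": 1, "slide": [0, 0, -4.0], "turn": 0}, {"grip": 1, "slide": [0, 0, -4.0], "turn": 0}, {"grip": 1, "slide": [0, 0, -1.0], "turn": 0}, {"grip": 1, "slide": [0, 0, 0], "turn": 0}]}}

```text
time: 1.77
tool_pos: [0.5136, 0.1292, 0.1252]
eef_rot: [-3.141, -0.008, 3.139]
ft_force: [-0.2, -0.2, 0.3]
grip_width: -0.0002
gripper_force: 0.0
```

Run:
```python
from h import *
print(get_state()['tool_pos'])
im=grab_frame("top");s=grab_frame("scene")
a=cv2.resize(im[150:310,180:380],(400,320));b=cv2.resize(s[150:310,260:460],(400,320))
cv2.imwrite("pics/c1.png",np.hstack([a,b])[:,:,::-1])
```

```text
[0.51364531 0.12919    0.12518086]
```

View pics/c1.png

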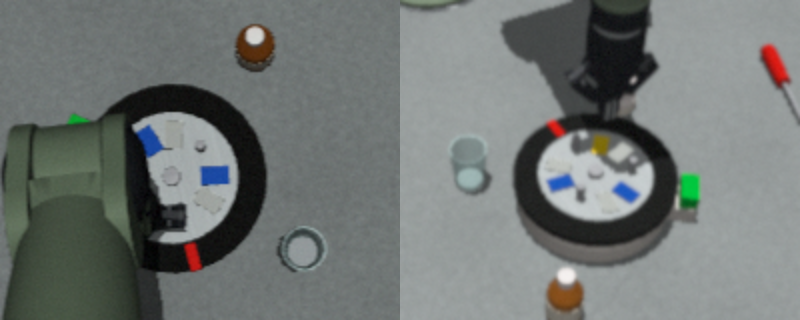

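The left half (top view) shows the finger beside the lower post with the arm hiding the plate. The right half (scene view) shows the wheel clear. I'll go down behind the post first, then flick in −y.

{"fn": "drive_tool", "kwargs": {"moves": [{"grip": 1, "slide": [0.2, 0, -2.0], "turn": 0}, {"grip": 1, "slide": [0.2, 0, -1.3], "turn": 0}, {"grip": 1, "slide": [0, 0, 0], "turn": 0}]}}

```text
time: 2.12
tool_pos: [0.5216, 0.1299, 0.096]
eef_rot: [3.141, 0.001, 3.139]
ft_force: [-0.1, 0.5, -0.4]
grip_width: -0.0
gripper_force: 0.0
```

{"fn": "drive_tool", "kwargs": {"moves": [{"grip": 1, "slide": [0, -0.3, -0.4], "turn": 0}, {"grip": 1, "slide": [0, -0.5, 0], "turn": 0}, {"grip": 1, "slide": [0, -0.6, 0], "turn": 0}, {"grip": 1, "slide": [0, -0.7, 0], "turn": 0}, {"grip": 1, "slide": [0, -0.8, 0], "turn": 0}, {"grip": 1, "slide": [0.1, -0.8, 0], "turn": 0}, {"grip": 1, "slide": [0.2, -0.8, 0], "turn": 0}, {"grip": 1, "slide": [0.2, -0.8, 0], "turn": 0}, {"grip": 1, "slide": [0, -0.3, 2.5], "turn": 0}, {"grip": 1, "slide": [0, 0, 3.0], "turn": 0}, {"grip": 1, "slide": [1.0, -1.5, 0], "turn": 0}, {"grip": 1, "slide": [1.2, -2.2, 0], "turn": 0}]}}

```text
time: 3.12
tool_pos: [0.5489, 0.0366, 0.1483]
eef_rot: [3.142, 0.003, 3.141]
ft_force: [0.5, 0.1, -0.8]
grip_width: 0.0003
gripper_force: 0.0
```

```bash
cat > track.py <<'E'
from h import *
def ang(cam):
    t=get_state()['time'];im=grab_frame(cam);r,g,b=masks(im);yy,xx=np.mgrid[:480,:640]
    x0,y0,w=(266,238,55) if cam=="top" else (358,240,52)
    m=r&(abs(xx-x0)<w)&(abs(yy-y0)<w)
    if m.sum()<15: return t,None,m.sum(),im
    C=np.array([.568,.093]) if cam=="top" else np.array([.571,.0937])
    d=cast(cam,[px(im,m).mean(0)],.06)[0,:2]-C
    return t,np.degrees(np.arctan2(d[1],d[0]))-65,m.sum(),im
E
python3 - <<'E'
from track import *
print(get_state()['tool_pos'])
for cam in("top","scene","top","scene","top","scene"):
    o=ang(cam);print(cam,o[:3])
E
```

```text
[0.54889314 0.03660435 0.14834963]
top (3.1167, np.float64(-136.72082220715777), np.int64(16))
scene (3.1667, np.float64(-127.33861218709615), np.int64(88))
top (3.2167, None, np.int64(0))
scene (3.2667, np.float64(-111.2590272026097), np.int64(86))
top (3.3167, None, np.int64(0))
scene (3.3667, np.float64(-95.7326081187108), np.int64(89))
```

{"fn": "drive_tool", "kwargs": {"moves": [{"grip": 1, "slide": [1.0, -2.0, 0], "turn": 0}, {"grip": 1, "slide": [1.0, -2.0, 0], "turn": 0}, {"grip": 1, "slide": [0, 0, 0], "turn": 0}, {"grip": 1, "slide": [0, 0, -2.5], "turn": 0}, {"grip": 1, "slide": [0, 0, -2.5], "turn": 0}]}}

```text
time: 3.83
tool_pos: [0.5688, -0.0031, 0.0969]
eef_rot: [-3.141, 0.003, 3.139]
ft_force: [-0.2, -0.7, 0.2]
grip_width: -0.0
gripper_force: 0.0
```

Run:
```python
from track import *
print(get_state()['tool_pos'])
for cam in("top","scene","top","scene"):
    o=ang(cam);print(cam,o[:3])
    if cam=="top":cv2.imwrite("pics/c2.png",cv2.resize(o[3][150:310,180:380],(600,480))[:,:,::-1])
```

```text
[ 0.56882914 -0.00311965  0.09693117]
top (3.8333, np.float64(-27.844981045193556), np.int64(89))
scene (3.8833, np.float64(-20.045207034698358), np.int64(77))
top (3.9333, np.float64(-14.22024112728576), np.int64(93))
scene (3.9833, np.float64(-6.39569401506207), np.int64(72))
```

View pics/c2.png

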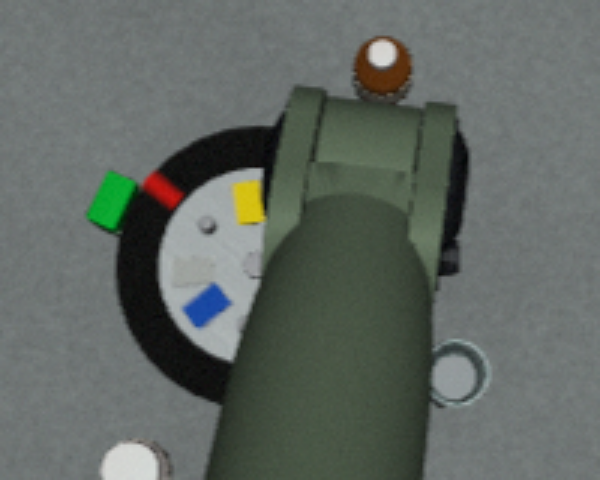

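{"fn": "drive_tool", "kwargs": {"moves": [{"grip": 1, "slide": [0, 0, -1.0], "turn": 0}]}}

```text
time: 4.12
tool_pos: [0.5698, -0.0031, 0.0888]
eef_rot: [-3.141, 0.005, 3.14]
ft_force: [0.7, 0.1, 0.6]
grip_width: -0.0003
gripper_force: 0.0
```

Run:
```python
from track import *
for cam in("top","scene","scene","scene"):
    o=ang(cam);print(cam,o[:3],get_state()['tool_pos'][2])
```

```text
top (4.1167, np.float64(10.307664445593801), np.int64(92)) 0.08618819562674229
scene (4.1667, np.float64(18.319156178832444), np.int64(64)) 0.08629996011261898
scene (4.2167, np.float64(24.58472846026102), np.int64(62)) 0.08660189249107232
scene (4.2667, np.float64(31.152671728876044), np.int64(58)) 0.08680277842697486
```

{"fn": "drive_tool", "kwargs": {"moves": [{"grip": 1, "slide": [0, 0, 0], "turn": 0}, {"grip": 1, "slide": [0, 0, 0], "turn": 0}, {"grip": 1, "slide": [0, 0, 0], "turn": 0}, {"grip": 1, "slide": [0, 0, 0], "turn": 0}, {"grip": 1, "slide": [0, 0, 0], "turn": 0}, {"grip": 1, "slide": [0, 0, 0], "turn": 0}, {"grip": 1, "slide": [0, 0, 0], "turn": 0}, {"grip": 1, "slide": [0, 0, 0], "turn": 0}, {"grip": 1, "slide": [0, 0, 0], "turn": 0}, {"grip": 1, "slide": [0, 0, 0], "turn": 0}]}}

```text
time: 5.15
tool_pos: [0.5677, -0.0034, 0.0863]
eef_rot: [-3.142, -0.0, 3.139]
ft_force: [-0.7, -0.2, 0.1]
grip_width: 0.0003
gripper_force: 0.0
```

Run:
```python
from track import *
for cam in("scene",)*6:
    o=ang(cam);print(cam,o[:3],get_state()['tool_pos'][2])
```

```text
scene (5.15, None, np.int64(0)) 0.08623702896450411
scene (5.2, None, np.int64(0)) 0.08624887517622097
scene (5.25, None, np.int64(0)) 0.0862693302555628
scene (5.3, None, np.int64(0)) 0.08627225188223933
scene (5.35, None, np.int64(0)) 0.0862779772918671
scene (5.4, None, np.int64(0)) 0.08625722841169912
```

{"fn": "drive_tool", "kwargs": {"moves": [{"grip": 1, "slide": [0, 0, -0.3], "turn": 0}, {"grip": 1, "slide": [0, 0, 0], "turn": 0}, {"grip": 1, "slide": [0, 0, 0], "turn": 0}, {"grip": 1, "slide": [0, 0, 0], "turn": 0}, {"grip": 1, "slide": [0, 0, 0], "turn": 0}, {"grip": 1, "slide": [0, 0, 0], "turn": 0}]}}

```text
time: 5.95
tool_pos: [0.5678, -0.0034, 0.0833]
eef_rot: [-3.142, 0.0, 3.139]
ft_force: [-0.2, -0.4, 1.4]
grip_width: 0.0
gripper_force: 0.0
```

Run:
```python
from track import *
for cam in("scene",)*8:
    o=ang(cam);print(cam,o[:3],get_state()['tool_pos'][2])
```

```text
scene (5.95, np.float64(-131.60348564179185), np.int64(47)) 0.08330551939809593
scene (6.0, np.float64(-126.04643038041712), np.int64(51)) 0.08332935475219161
scene (6.05, np.float64(-120.99942095753633), np.int64(67)) 0.0833196620611862
scene (6.1, np.float64(-116.04398841443954), np.int64(74)) 0.08333244443499398
scene (6.15, np.float64(-111.25378478932296), np.int64(78)) 0.08330054791946469
scene (6.2, np.float64(-106.38399293562156), np.int64(83)) 0.08333514811481295
scene (6.25, np.float64(-101.33783907201556), np.int64(81)) 0.0833070045367582
scene (6.3, np.float64(-96.61026024858415), np.int64(83)) 0.08330641647121127
```

{"fn": "drive_tool", "kwargs": {"moves": [{"grip": 1, "slide": [0, 0, -0.3], "turn": 0}, {"grip": 1, "slide": [0, 0, 0], "turn": 0}, {"grip": 1, "slide": [0, 0, 0], "turn": 0}]}}

```text
time: 6.6
tool_pos: [0.5675, -0.0033, 0.08]
eef_rot: [3.142, -0.001, 3.139]
ft_force: [0.3, -0.0, -0.5]
grip_width: -0.0002
gripper_force: 0.0
```

Run:
```python
from track import *
for cam in("scene","top","top","scene","top","top"):
    o=ang(cam);print(cam,o[:3],get_state()['tool_pos'][2],get_state()['time'])
```

```text
scene (6.6, np.float64(-68.13583854413514), np.int64(78)) 0.08012438046412618 6.65
top (6.65, np.float64(-63.97431150392613), np.int64(78)) 0.08017826163441923 6.7
top (6.7, np.float64(-59.7151765148418), np.int64(84)) 0.08024459729586585 6.75
scene (6.75, np.float64(-54.72473926127132), np.int64(79)) 0.08029435556292627 6.8
top (6.8, np.float64(-51.06343235245911), np.int64(83)) 0.08031346637238697 6.85
top (6.85, np.float64(-46.60378244161003), np.int64(82)) 0.08029938793615196 6.9
```

Run:
```python
from track import *
for cam in("top",)*4:
    o=ang(cam);print(cam,o[:3],get_state()['tool_pos'][2],get_state()['time'])
```

```text
top (6.9, np.float64(-42.38796440002065), np.int64(82)) 0.0803205900838204 6.95
top (6.95, np.float64(-38.04287821898202), np.int64(82)) 0.08029744768422213 7.0
top (7.0, np.float64(-33.86015136103377), np.int64(84)) 0.08031365473152549 7.05
top (7.05, np.float64(-29.84984537861122), np.int64(85)) 0.08031128455588668 7.1
```

{"fn": "drive_tool", "kwargs": {"moves": [{"grip": 1, "slide": [0, 0, 0], "turn": 0}, {"grip": 1, "slide": [0, 0, 0], "turn": 0}, {"grip": 1, "slide": [0, 0, 0], "turn": 0}, {"grip": 1, "slide": [0, 0, -0.7], "turn": 0}, {"grip": 1, "slide": [0, 0, 0], "turn": 0}, {"grip": 1, "slide": [0, 0, 0], "turn": 0}]}}

```text
time: 7.6
tool_pos: [0.5685, -0.0036, 0.0737]
eef_rot: [-3.141, 0.001, 3.139]
ft_force: [1.1, 0.1, 7.9]
grip_width: 0.0
gripper_force: 3.4
```

Run:
```python
from track import *
for cam in("top","scene","top","top"):
    o=ang(cam);s=get_state();print(cam,o[:3],s['tool_pos'],s['time'],s['ft_force'])
    if cam=="top":cv2.imwrite("pics/c3.png",cv2.resize(o[3][190:270,200:300],(800,600),interpolation=cv2.INTER_CUBIC)[:,:,::-1])
```

```text
top (7.6, np.float64(-0.21245948533709225), np.int64(76)) [ 0.56864977 -0.0036164   0.07386342] 7.65 [-0.09945609 -0.37806535  6.15978436]
scene (7.65, np.float64(0.8003985622121519), np.int64(65)) [ 0.56865859 -0.00357701  0.07390967] 7.7 [-0.47510731 -1.3364497   5.70919911]
top (7.7, np.float64(0.011506400766847946), np.int64(76)) [ 0.56867806 -0.00361795  0.07395727] 7.75 [0.10495223 0.70102143 6.11663818]
top (7.75, np.float64(-0.03532755478138938), np.int64(77)) [ 0.56869372 -0.0036024   0.07398643] 7.8 [-0.08851926 -0.94676678  6.80645023]
```

View pics/c3.png

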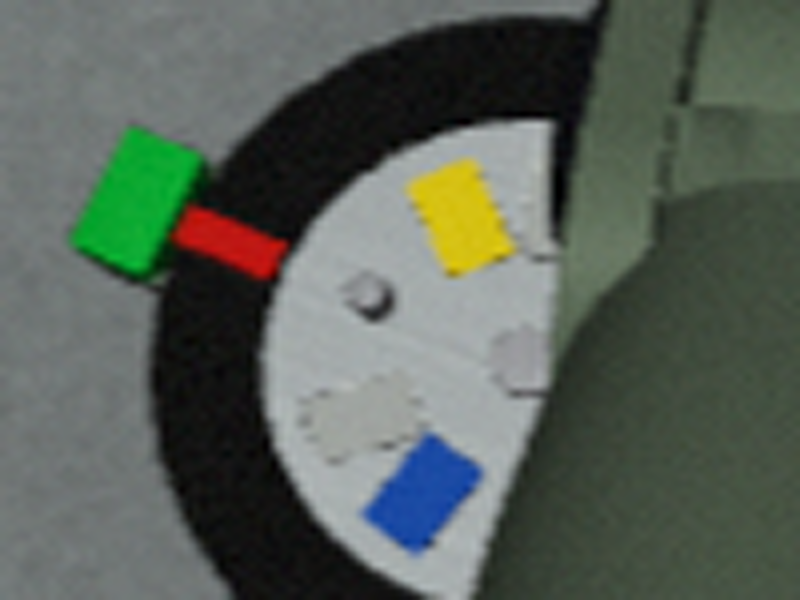

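The wheel is at rest. The mark's outer end (185,222) meets the middle of the plate's inner edge, about (178,215), and the finger holds with about 6 N.

```bash
python3 -c "
from plant import *
print(finish_job())"
```

```text
the job is handed in; nothing more can be done
None
```

The job is handed in: one flick set the wheel spinning freely, the red mark ran past the green plate once, and a single brake stopped it within about 1° of the plate's middle by camera. The fingertip still presses the rim with about 6 N, and 7.8 s of the 56 s were used.

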